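# Open the latched drain valve of the bench pressure vessel

### The arm

A 7-joint arm with a two-finger parallel gripper is mounted at the origin on a cart in front of the work surface, level with it; the furniture and walls round the work are solid. World frame = base frame: x ahead of the robot, y to its left, z up, the work surface at z = 0. Lengths are in m, angles in rad, forces in N, time in s.
With the tool pointing down it reaches from about 0.35 to 0.9 m from the base axis. Payload 7.2 kg.
Tool frame: the origin (TCP) lies at the very end of the fingers, on their centre line; the grasp point (between the pads) lies 19 mm behind it (env.grasp_offset is the distance from the TCP to the grasp point, in m); z points along the fingers, y is the line along which they close (so a half turn about z gives the same grasp; the last joint's range is limited). The gripper opens to 85 mm and grips with 20 to 120 N. Pads are 22 mm wide; open, the fingers measure 114 mm over their backs; the gripper's body (76 mm by 85 mm) begins 54 mm behind the grasp point. The pads swing forward as they close: fully open they stand 13 mm farther back than shut.
Start: joints at [1.128, 0.411, -0.013, 1.596, 0.006, 1.134, -0.082], TCP at [0.229, -0.582, 0.231] pointing down, gripper open.
Joint ranges: [-2.95, 2.95], [-0.29, 1.99], [-1.47, 1.44], [0.14, 2.54], [-1.03, 4.17], [0.13, 1.85], [-2.86, 2.86]. Speed limits (rad/s): [2.39, 2.39, 3.01, 3.01, 3.14, 3.14, 3.14].

### API

Orientations are given as a 3x3 rotation matrix whose columns are the frame's x, y, z axes.
In Python, from rig import status, eyes, env gives the robot as it stands.
- The arm moves only by the tool apply_moves, never from a script. Its argument "deltas" is a list of rows, each a list of 7 numbers: the shift along the world's x, y, z in a scale on which 1.0 is 80 cm, then the turn, a rotation vector about the world's x, y, z in normalised numbers (1 is 120 degrees), then the opening, from -1 (shut) to 1 (fully open). In form: [[dx, dy, dz, ax, ay, az, gripper], ...]. A call has exactly 10 rows; each row is the pose to reach, as a shift and turn from the pose commanded when the call began; what a row does not reach only later rows make up. A row lasts 1/8 s, in which the tool goes at most 62.5 mm and 10.7 degrees, less where a joint would pass 70% of its speed; a pose out of reach is approached as far as the arm can. A call with a gripper value outside its range is refused whole. The fingers move at their own pace and stop on an object; the grip force is fixed at half the most. Time passes only in rows, so rows that repeat a pose let the fingers close, or fill a call up. It gives the time, the measured TCP pose, the force, the opening and the grip force at its end, in the units of the state.
- status.get_state(): the state, without advancing time (a new reading comes with each control period).
- eyes.capture(name): name is "side" or "top" or "wrist"; returns the picture (420x560x3 uint8, red, green, blue); there is no depth.
- eyes.camera_params(name): a dict with "K" (3x3 intrinsics, pixels), "camera_from_world" (4x4, takes a point from world to camera coordinates). Camera axes: x right, y down, z forward; pixel columns grow to the right and rows downward; lengths in m; the calibration is good to about 2 mm. The wrist camera is an equidistant fisheye: a pixel r from the principal point sees the ray r / f radians off the axis. A picture is of the moment at which its call begins: read the wrist's pose just before it. camera_params takes no time and is no camera call; for the wrist camera it gives the pose at the moment of the call.
- env.sign_off(): hands the job in; it is judged then, once.
Trained networks look in the newest picture that a camera, given by its name, has taken for a name from the list of things; names that differ only in an ending like _2 or _b are one class to them, and where a whole thing is asked for, a point or a joint stands for the part that bears it (a point fixed in the world has none). Each returns a list of dicts, best first, with "score" (0 to 1); they miss things now and then, are a little off and sometimes report something else, mostly with a low value. They report only what shows in the picture. A call takes as long as a camera call. They do not tell look-alikes from the thing itself.
- eyes.search_frame(thing, camera): "uv" ([column, row] in pixels, amid what is visible of it).
The state is a dict: "time_s": time; "joints": joint angles; "joint_velocities": joint speeds; "tau": joint torques, N m; "tcp_pos": TCP position; "tool_rot": TCP orientation; "wrist_force": force on the tool from outside, world axes, zero at the start; "moment": the same for the moment, N m; "opening": finger opening in m; "finger_force": force on a finger pad.
Only numpy, scipy, OpenCV 4.12 (cv2) and the standard library are available. Lean on these libraries where they do the work, as an engineer would, in place of code of your own. Each camera call takes 0.05 s, during which the arm holds its last target. There are 200 camera calls.

### The job

Open the drain valve under the stainless vessel: squeeze the red latch trigger against the blue handle to free it, swing the handle a quarter turn until it lies along the pipe towards the spout, fully home against its stop, and let go so that the latch springs back and locks it open. Never force the handle past its latch, and leave the beaker under the spout and the amber bottle, teal tube, pen and notebook beside it as they stand.

Things in the scene. Friction and masses are not known exactly. Their poses are not given: they have to be found in the camera images.
- skid: fixed grey base plate, 180 x 285 mm, that carries a stainless vessel on three legs, its drain pipe and the valve; it does not move. Origin on the counter straight below the valve stem; x points away from the operator, y to the operator's left along the pipe, z up (its yaw varies)
- vessel_bottom (a point): lowest point of the vessel, on its axis, 252 mm above the counter, at the skid's x = 0, y = +75 mm. The vessel is 200 mm across from 308 mm height up (lid flange 217), domed below that, gauge on top up to 545 mm. It overhangs the valve: a hand pointing straight down cannot get onto the shut handle; lean it about 35 degrees outward, away from the stem along the handle
- front_leg (a point): foot of the vessel's front leg, a 14 mm upright rod, at the skid's x = -85, y = +90 mm; the two other legs stand behind the pipe
- spout_mouth (a point): end of the down-turned spout over the beaker, at the skid's x = 0, y = -170 mm, 74 mm above the counter. The pipe (25 mm) runs level along the skid's y from the valve to the spout, axis 115 mm above the counter; its clamps are 51 mm across
- valve_stem (a point): point on the vertical valve stem about which the handle swings, at the handle's mid-height, 180 mm above the skid's underside, at the skid's x = 0, y = 0; its axes are the skid's
- valve_handle (a joint): handle angle, rad: 0 = shut (square to the pipe, along the skid's -x), 1.571 = open at the end stop (along the pipe, the skid's -y, to the spout). Opens anticlockwise from above. Stiff: 0.9 N m of friction (8 N at the grip); stays where left. Latched at both ends with 0.04 rad of play (forced, it gives a few degrees, then holds); in between the bolt rides on a rim
- handle_grip (a point): middle of the grip, on the level handle's centre line, 115 mm from the stem. The blue sleeve runs from 62 to 150 mm from the stem, 16 mm wide and 16 mm thick. Axes: x outward along the handle, y in the opening direction (the trigger's side), z up
- latch_trigger (a joint): angle of the red trigger bar, rad: 0 = released, bolt home in a notch; 0.16 = squeezed fully towards the handle, handle free (from about 0.12). A spring pushes it out with 5 N at the grip at first, 13 N when squeezed. It reads about 0.11 while the bolt rides on the rim between the notches
- trigger_pad (a point): outer face of the red trigger bar (98 x 8 x 12 mm), 115 mm from the stem, level with the handle, on the side that leads when opening; its pivot is 45 mm from the stem. Handle and trigger together measure 41 mm across here released, 30 mm squeezed; the squeezed pair's middle lies 7 mm from the handle's centre line towards the trigger
- beaker_pp: clear plastic beaker, 79 x 73 x 70 mm, standing under the spout; origin at the centre of its underside
- notebook: dark green notebook, 212 x 150 x 18 mm, bystander; origin at the centre of its underside
- amber_bottle_30: small amber bottle with black cap, 33 mm wide, 86 mm high, bystander; origin at the centre of its underside
- teal_tube: teal sample tube standing upright, 32 mm wide, 110 mm high, bystander; origin at the centre of its underside
- marker_1: black marker pen lying, 17 x 132 x 15 mm, bystander; origin under its middle
There are look-alikes about, which are no part of the job. There is more than one size of the beaker_pp; the one meant has the size given above.

How it is judged:
On the way, in this order (a step that is already met when the one before it is completed fails the run):
1. the trigger is squeezed while the handle is still shut, so that the latch is free (value of joint latch_trigger above 0.12 rad and value of joint valve_handle below 0.15 rad), for 0.1 s.
2. the handle swings past the middle of its arc (value of joint valve_handle above 0.8 rad), for 0.05 s.
At the end, for the whole second after the job is handed in: the handle lies along the pipe at its open stop (within 3.5 degrees, at rest), the latch trigger has sprung back (below 0.03 rad) so that the bolt is home in the open notch, and the beaker still stands upright under the spout (value of joint valve_handle above 1.51 rad and value of joint latch_trigger below 0.03 rad and velocity of joint valve_handle between -0.05 and 0.05 rad/s and angle between beaker_pp's own z axis and vertical below 0.15 rad); the robot touches nothing.
It fails at once if the handle is forced past its latch with the bolt still home (value of joint valve_handle between 0.15 and 1.4 rad and value of joint latch_trigger below 0.05 rad).
It fails at once if the beaker, the amber bottle, the teal tube, the pen or the notebook is moved by more than 20 mm (distance of any of beaker_pp, amber_bottle_30, teal_tube, marker_1, notebook from where it was at the start of the episode above 0.02 m).
It also fails if it takes over 58 s, if anything falls off the work surface, if the arm or the gripper's body presses on something with over 40 N, if the wrist force passes 120 N, or if a joint passes its speed limit or range.

## Working session

There is one attempt and no reset: what is moved stays moved. The work goes in short steps, Python scripts to look and compute and a tool call to move; the robot and the scene stay as the last step left them, time stands still between calls to the robot, and variables do not carry over. Pictures are saved under pics/ and viewed, at most 13 in all, crops included, and the job is handed in when it is done.

Besides the shell and the picture viewer there is one more tool, called after ">>>" by a JSON object that holds its "op" and its "data", one argument or row to a line. apply_moves: Moves the arm, as the interface text tells. Its arguments: {"type":"object","properties":{"deltas":{"type":"array"}},"required":["deltas"]}

```bash
mkdir -p pics; ls
python3 - <<'E'
from rig import status, eyes, env
import cv2,numpy as np
s=status.get_state();print(s['time_s'],s['tcp_pos'],s['tool_rot'],s['opening'],env.grasp_offset)
ims=[]
for c in ['side','top']:
    im=eyes.capture(c);cv2.imwrite(f'pics/{c}0.png',im[:,:,::-1])
    p=eyes.camera_params(c);print(c,np.round(p['K'],1).tolist(),np.round(p['camera_from_world'],4).tolist())
    for t in ['handle_grip','trigger_pad','valve_handle','latch_trigger','spout_mouth','vessel_bottom','front_leg','valve_stem','skid','beaker_pp','notebook','amber_bottle_30','teal_tube','marker_1']:
        try:print(t,[(np.round(d['uv']).tolist(),round(d['score'],2)) for d in eyes.search_frame(t,c)][:4])
        except Exception as e:print(t,e)
E
```

```text
pics
0.0 [ 0.22857542 -0.5811744   0.2304327 ] [[ 9.30577010e-01  3.66095561e-01 -6.85011410e-04]
 [ 3.66096189e-01 -9.30575849e-01  1.47330923e-03]
 [-9.80831056e-05 -1.62180776e-03 -9.99998680e-01]] 0.08584658634166983 0.0187
side [[426.2, 0.0, 278.9], [0.0, 426.2, 217.1], [0.0, 0.0, 1.0]] [[-0.5641, -0.8257, -0.0041, 0.2683], [-0.4077, 0.2829, -0.8682, 0.3645], [0.718, -0.4881, -0.4962, 0.8924], [0.0, 0.0, 0.0, 1.0]]
handle_grip [([182.0, 252.0], 0.87)]
trigger_pad [([199.0, 257.0], 0.58)]
valve_handle [([185.0, 252.0], 0.75), ([143.0, 218.0], 0.41)]
latch_trigger [([146.0, 220.0], 0.68), ([195.0, 254.0], 0.51)]
spout_mouth [([146.0, 220.0], 0.58)]
vessel_bottom [([145.0, 219.0], 0.91), ([184.0, 251.0], 0.42)]
front_leg [([145.0, 218.0], 0.74), ([321.0, 286.0], 0.49)]
valve_stem [([144.0, 221.0], 0.78), ([324.0, 246.0], 0.48)]
skid [([145.0, 221.0], 0.91)]
beaker_pp [([266.0, 279.0], 0.91), ([235.0, 265.0], 0.63), ([248.0, 242.0], 0.54), ([194.0, 253.0], 0.44)]
notebook [([390.0, 233.0], 0.56)]
amber_bottle_30 [([325.0, 248.0], 0.53)]
teal_tube [([343.0, 236.0], 0.83)]
marker_1 [([321.0, 288.0], 0.53)]
top [[463.0, 0.0, 283.6], [0.0, 463.0, 201.9], [0.0, 0.0, 1.0]] [[-0.0009, -1.0, -0.0021, -0.0214], [-0.9886, 0.0012, -0.1507, 0.5348], [0.1507, 0.0019, -0.9886, 1.4573], [0.0, 0.0, 0.0, 1.0]]
handle_grip [([184.0, 212.0], 0.55)]
trigger_pad [([156.0, 180.0], 0.56), ([186.0, 209.0], 0.48), ([197.0, 214.0], 0.43)]
valve_handle [([189.0, 210.0], 0.94)]
latch_trigger [([157.0, 183.0], 0.51), ([193.0, 223.0], 0.48), ([250.0, 200.0], 0.2)]
spout_mouth [([160.0, 185.0], 0.8)]
vessel_bottom [([159.0, 182.0], 0.95)]
front_leg [([160.0, 185.0], 0.67)]
valve_stem [([158.0, 180.0], 0.9)]
skid [([154.0, 179.0], 0.8)]
beaker_pp [([249.0, 200.0], 0.71), ([275.0, 173.0], 0.66), ([264.0, 235.0], 0.55)]
notebook [([416.0, 238.0], 0.57)]
amber_bottle_30 []
teal_tube [([355.0, 218.0], 0.42)]
marker_1 [([299.0, 250.0], 0.51)]
```

View pics/side0.png

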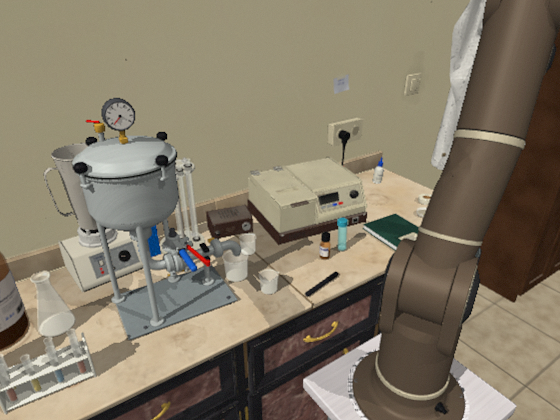

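View pics/top0.png

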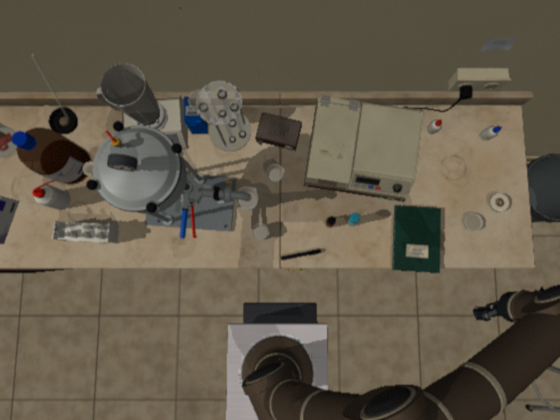

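```bash
cat > h.py <<'E'
import cv2,numpy as np
from rig import status,eyes,env
def proj(c,P):
    p=eyes.camera_params(c);T=np.array(p['camera_from_world']);X=np.atleast_2d(P)@T[:3,:3].T+T[:3,3]
    u=X@np.array(p['K']).T;return u[:,:2]/u[:,2:]
def onplane(c,uv,z):
    p=eyes.camera_params(c);T=np.array(p['camera_from_world']);R=T[:3,:3];o=-R.T@T[:3,3]
    d=R.T@np.linalg.inv(p['K'])@np.array([*uv,1.]);return o+d*(z-o[2])/d[2]
E
python3 - <<'E'
from h import *
a=cv2.imread('pics/side0.png');b=cv2.imread('pics/top0.png')
for n,im,box in(('side',a,(150,225,240,280)),('top',b,(170,190,210,245))):
    x0,y0,x1,y1=box;hsv=cv2.cvtColor(im[y0:y1,x0:x1],cv2.COLOR_BGR2HSV);H,S,V=cv2.split(hsv)
    for col,m in(('blue',(H>100)&(H<130)&(S>150)),('red',((H<8)|(H>172))&(S>150)&(V>80))):
        k,l,st,ce=cv2.connectedComponentsWithStats(m.astype(np.uint8))
        for i in range(1,k):
            if st[i,4]>20:
                q=np.argwhere(l==i)[:,::-1]+[x0,y0];r=cv2.minAreaRect(q.astype(np.float32))
                print(n,col,st[i,4],ce[i]+[x0,y0],np.round(cv2.boxPoints(r),1).tolist(), onplane(n,ce[i]+[x0,y0],.18) )
cv2.imwrite('pics/c0.png',np.vstack([cv2.resize(a[215:315,100:290],None,fx=3.2,fy=3,interpolation=2)[:300,:600],cv2.resize(b[150:250,130:330],(600,300),interpolation=2)[:, :600]]))
E
```

```text
side blue 227 [154.07929515 242.40088106] [[145.39999389648438, 226.6999969482422], [155.3000030517578, 225.0], [160.60000610351562, 254.3000030517578], [150.6999969482422, 256.0]] [0.57146276 0.31019668 0.18      ]
side blue 164 [187.35365854 259.4695122 ] [[177.1999969482422, 251.3000030517578], [182.8000030517578, 247.3000030517578], [197.60000610351562, 268.1000061035156], [192.10000610351562, 272.1000061035156]] [0.4561628  0.27188161 0.18      ]
side red 132 [198.76515152 255.75757576] [[185.0, 247.5], [188.6999969482422, 242.89999389648438], [211.5, 262.0], [207.8000030517578, 266.5]] [0.45482732 0.24337998 0.18      ]
top blue 129 [183.15503876 222.19379845] [[181.0, 209.0], [186.0, 209.0], [186.0, 237.0], [181.0, 237.0]] [0.45408898 0.27025764 0.18      ]
top red 76 [192.56578947 221.93421053] [[189.6999969482422, 206.10000610351562], [192.39999389648438, 205.89999389648438], [195.1999969482422, 237.0], [192.60000610351562, 237.1999969482422]] [0.45481733 0.24286219 0.18      ]
```

View pics/c0.png

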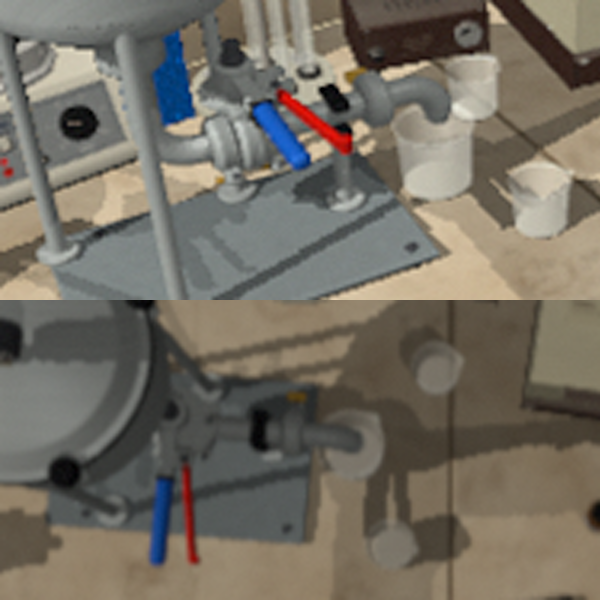

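Run:
```python
from h import *
from scipy.optimize import minimize
obs={}
a={c:cv2.imread(f'pics/{c}0.png') for c in('side','top')}
box={'side':(170,240,220,280),'top':(175,200,205,245)}
cp={c:eyes.camera_params(c) for c in a}
eyes.camera_params=lambda c:cp[c]
S=8
for c,im in a.items():
    x0,y0,x1,y1=box[c];w=cv2.resize(im[y0:y1,x0:x1],None,fx=S,fy=S,interpolation=cv2.INTER_LINEAR);H,Sa,V=cv2.split(cv2.cvtColor(w,cv2.COLOR_BGR2HSV))
    obs[c,'b']=(H>100)&(H<130)&(Sa>120);obs[c,'r']=((H<8)|(H>172))&(Sa>130)
def boxpts(p,k):
    x,y,yaw=p[:3]
    R=np.array([[np.cos(yaw),-np.sin(yaw)],[np.sin(yaw),np.cos(yaw)]])
    if k=='b': q=np.array([[u,v,z] for u in(.062,.150) for v in(-.008,.008) for z in(.172,.188)])
    else:
        t=p[3];d=np.array([np.cos(t),np.sin(t)]);n=np.array([-d[1],d[0]]);m=np.array([.115,.029])
        q=np.array([[*(m+d*u+n*v),z] for u in(-.058,.038) for v in(-.004,.004) for z in(.174,.186)])
    xy=np.c_[-q[:,0],-q[:,1]]@R.T+[x,y]   # handle out = -x, opening = -y
    return np.c_[xy,q[:,2]]
def cost(p,pr=False):
    L=0;o=[]
    for (c,k),m in obs.items():
        if k=='r':continue
        x0,y0,_,_=box[c];uv=proj(c,boxpts(p,k));h=cv2.convexHull((((uv-[x0,y0]+.5)*S-.5)).astype(np.float32))
        r=np.zeros(m.shape,np.uint8);cv2.fillConvexPoly(r,np.round(h).astype(int),1);r=r>0
        i=(r&m).sum()/(r|m).sum();L-=i;o.append((c,k,round(i,3)))
    if pr:print(o)
    return L
best=None
for y in(-.1,0,.1):
    p0=np.array([.56,.275,y,.1]);s=np.vstack([p0]+[p0+e for e in np.diag([.015,.015,.06,.03])])
    r=minimize(cost,p0,method='Nelder-Mead',options=dict(initial_simplex=s,xatol=1e-5,fatol=1e-5,maxiter=600));print(r.x,r.fun);cost(r.x,True)
    if best is None or r.fun<best.fun:best=r
p=best.x;R=np.array([[np.cos(p[2]),-np.sin(p[2])],[np.sin(p[2]),np.cos(p[2])]])
for n,q in dict(grip=(-.115,0,.18),pad=(-.115,-.029,.18),spout=(0,-.17,.074),leg=(-.085,.09,0),spoutz=(0,-.17,.115)).items():
    w=np.r_[R@q[:2]+p[:2],q[2]];print(n,w.round(4),proj('side',w).round(1),proj('top',w).round(1))
```

```text
[ 0.56049864  0.26487662 -0.05420143  0.12013371] -1.3752860271559546
[('side', 'b', np.float64(0.692)), ('top', 'b', np.float64(0.683))]
[ 0.5614241   0.27058348 -0.00091312  0.11940454] -1.3339158200912764
[('side', 'b', np.float64(0.665)), ('top', 'b', np.float64(0.669))]
[ 0.56068844  0.26085016 -0.10209278  0.04202402] -1.3948847250907899
[('side', 'b', np.float64(0.712)), ('top', 'b', np.float64(0.683))]
grip [0.4463 0.2726 0.18  ] [[188.8 261.6]] [[182.3 224.9]]
pad [0.4433 0.2437 0.18  ] [[200.7 258.1]] [[192.2 225.9]]
spout [0.5434 0.0917 0.074 ] [[238.3 254.3]] [[247.6 197.7]]
leg [0.4853 0.359  0.    ] [[158.1 324.4]] [[168.4 218.7]]
spoutz [0.5434 0.0917 0.115 ] [[237.5 242.1]] [[246.6 195.5]]
```

```bash
cat >> h.py <<'E'
from scipy.spatial.transform import Rotation as Ro
STEM=np.array([.5607,.261,.18]);YAW=-.10
def target(th,back=0.,lean=35,off=.007,rad=.115,dz=0.):
    """TCP pose to grip pair at handle angle th; back = retreat along tool axis"""
    a=YAW+th;o=np.array([-np.cos(a),-np.sin(a),0]);n=np.array([np.sin(a),-np.cos(a),0]);l=np.radians(lean)
    z=-np.sin(l)*o-np.cos(l)*np.array([0,0,1.]);R=np.c_[np.cross(n,z),n,z]
    return STEM+rad*o+off*n+[0,0,dz]+z*(env.grasp_offset-back),R
def delta(P0,R0,T):
    return np.r_[T[0]-P0,np.degrees(Ro.from_matrix(T[1]@np.array(R0).T).as_rotvec())].round(4)
E
python3 - <<'E'
from h import *
s=status.get_state()
T=target(0,.12);print(T, delta(s['tcp_pos'],s['tool_rot'],T))
E
```

```text
(array([0.38776267, 0.27131646, 0.2629801 ]), array([[ 0.8150597 , -0.09983342,  0.57071094],
       [-0.08177875, -0.99500417, -0.0572621 ],
       [ 0.57357644,  0.        , -0.81915204]])) [ 1.59000e-01  8.52900e-01  3.17000e-02  4.83960e+00 -3.49891e+01
 -2.63473e+01]
```

The manual's scale: shifts go in shares of 80 cm and turns go in shares of 120 degrees. Converting my numbers, 0.47 m is 0.5875, 0.12 m is 0.15, -27 degrees is -0.225.

>>> {"op": "apply_moves", "data": {
  "deltas": [
    [0.0375,0.0375,0.05,0,0,-0.025,1],
    [0.075,0.0875,0.1,0,0,-0.05,1],
    [0.1125,0.15,0.1375,0,0,-0.075,1],
    [0.15,0.2125,0.15,0,0,-0.1,1],
    [0.1875,0.275,0.15,0,0,-0.125,1],
    [0.2125,0.3375,0.15,0,0,-0.15,1],
    [0.2375,0.4,0.15,0,0,-0.175,1],
    [0.25,0.4625,0.15,0,0,-0.2,1],
    [0.2625,0.525,0.15,0,0,-0.2167,1],
    [0.2625,0.5875,0.15,0,0,-0.225,1]
  ]
}}

```text
time_s: 2.75
tcp_pos: [0.4391, -0.1098, 0.3514]
tool_rot: [[0.995, -0.097, 0.001], [-0.097, -0.995, -0.0], [0.001, -0.0, -1.0]]
wrist_force: [0.1, -0.0, 0.4]
opening: 0.0857
finger_force: 0.0
```

Run:
```python
from h import *
s=status.get_state();print(s['time_s'],s['tcp_pos'],s['joints'],s['wrist_force'])
print(delta(s['tcp_pos'],s['tool_rot'],target(0,.12)))
```

```text
2.75 [ 0.43911724 -0.10975209  0.35140267] [ 0.44579724  0.04110769 -0.31679851  1.78884365  0.01320384  1.31314189
 -1.54157928] [ 0.09789433 -0.03366556  0.40138132]
[ -0.0514   0.3811  -0.0884  -3.434  -34.7986  -0.1849]
```

To row units: 0.381 m is 0.4763, 0.38 m is 0.475, -34.8 degrees is -0.29.

>>> {"op": "apply_moves", "data": {
  "deltas": [
    [0,0.0625,0,0,-0.025,0,1],
    [-0.0125,0.125,0,-0.0083,-0.0583,0,1],
    [-0.025,0.1875,0,-0.0083,-0.1,0,1],
    [-0.0375,0.25,0,-0.0167,-0.1417,0,1],
    [-0.05,0.3125,0,-0.0167,-0.1833,0,1],
    [-0.0625,0.375,-0.025,-0.025,-0.225,0,1],
    [-0.0638,0.425,-0.05,-0.025,-0.2667,0,1],
    [-0.0638,0.475,-0.075,-0.0283,-0.29,0,1],
    [-0.0638,0.4763,-0.1,-0.0283,-0.29,-0.0017,1],
    [-0.0638,0.4763,-0.11,-0.0283,-0.29,-0.0017,1]
  ]
}}

```text
time_s: 4.0
tcp_pos: [0.3831, 0.2591, 0.2699]
tool_rot: [[0.815, -0.1, 0.571], [-0.086, -0.995, -0.053], [0.573, -0.006, -0.819]]
wrist_force: [-0.9, 0.3, -0.0]
opening: 0.0851
finger_force: 0.0
```

Run:
```python
from h import *
s=status.get_state();print(s['time_s'],s['tcp_pos'],s['joints'],s['wrist_force'])
print(delta(s['tcp_pos'],s['tool_rot'],target(0,.12)),delta(s['tcp_pos'],s['tool_rot'],target(0,0)))
im=eyes.capture('wrist');p=eyes.camera_params('wrist');print(p['K'],np.round(p['camera_from_world'],4).tolist())
t=eyes.capture('side')
T=np.array(p['camera_from_world']);
def fe(P):
    X=T[:3,:3]@P+T[:3,3];r=np.hypot(X[0],X[1]);th=np.arctan2(r,X[2]);K=np.array(p['K']);return K[:2,2]+K[0,0]*th*X[:2]/r
o=im[:,:,::-1].copy()
a=YAW;od=np.array([-np.cos(a),-np.sin(a),0]);n=np.array([np.sin(a),-np.cos(a),0])
for d,v in((.062,0),(.15,0),(.115,0),(.115,.033)):
    q=fe(STEM+d*od+v*n+[0,0,.008]);print(q);cv2.circle(o,tuple(int(x) for x in np.round(q)),2,(0,255,255),-1)
cv2.imwrite('pics/w1.png',np.hstack([o,cv2.resize(t[140:300,80:280,::-1],None,fx=1.2,fy=2.625)])[:,:800])
```

```text
4.0 [0.3831132  0.25907632 0.26992582] [ 0.61370977 -0.25165293 -1.46379017  2.20116467  0.41563079  0.65330704
 -2.85726338] [-0.92025569  0.2650255  -0.04776852]
[ 0.0046  0.0122 -0.0069 -0.3341  0.0208  0.0285] [ 0.0731  0.0054 -0.1052 -0.3341  0.0208  0.0285]
[[325.1922621    0.         282.50423005]
 [  0.         325.1922621  206.88528147]
 [  0.           0.           1.        ]] [[-0.0969, -0.9953, -0.0054, 0.2978], [-0.9414, 0.0934, -0.3241, 0.4493], [0.3231, -0.0263, -0.946, 0.2948], [0.0, 0.0, 0.0, 1.0]]
[261.78635557 140.22133019]
[258.77873983 242.58724979]
[259.87979845 198.81150622]
[302.07867189 198.84576217]
```

View pics/w1.png

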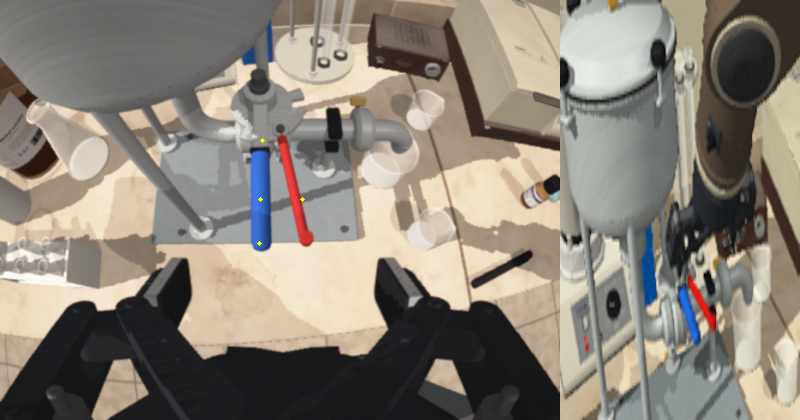

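To row units: -0.1 m is -0.125, -0.08 m is -0.1, 66.3 degrees is 0.5525.

>>> {"op": "apply_moves", "data": {
  "deltas": [
    [0,-0.0375,0.025,0,0,0,1],
    [0.0125,-0.075,0.05,-0.0425,0.0042,0.0617,1],
    [0.025,-0.1,0.0625,-0.0858,0.0083,0.1225,1],
    [0.0375,-0.125,0.0625,-0.1283,0.0117,0.1842,1],
    [0.0375,-0.125,0.0625,-0.1717,0.0158,0.2458,1],
    [0.0375,-0.125,0.0625,-0.2142,0.02,0.3075,1],
    [0.0375,-0.125,0.0625,-0.2567,0.0242,0.3683,1],
    [0.0375,-0.125,0.0625,-0.3,0.0275,0.43,1],
    [0.0375,-0.125,0.0625,-0.3425,0.0317,0.4917,1],
    [0.0375,-0.125,0.0625,-0.385,0.0358,0.5525,1]
  ]
}}

```text
time_s: 5.35
tcp_pos: [0.4116, 0.1636, 0.3206]
tool_rot: [[0.217, 0.794, 0.568], [0.972, -0.23, -0.05], [0.091, 0.563, -0.822]]
wrist_force: [0.2, 0.9, 0.5]
opening: 0.0853
finger_force: 0.0
```

Run:
```python
from h import *
s=status.get_state();print(s['time_s'],s['tcp_pos'],s['joints'],s['wrist_force'])
for b in(.12,.08):
    P,R=target(0,b);R=R@np.diag([-1,-1,1]);print(delta(s['tcp_pos'],s['tool_rot'],(P,R)))
```

```text
5.35 [0.41159179 0.1636252  0.32056095] [-0.20837636 -0.24758715 -0.52651948  2.23590544  0.46855659  0.75127689
 -1.28222715] [0.19352213 0.94574576 0.52894496]
[-2.38000e-02  1.07700e-01 -5.76000e-02 -5.63991e+01  5.12660e+00
  8.07485e+01]
[-1.00000e-03  1.05400e-01 -9.03000e-02 -5.63991e+01  5.12660e+00
  8.07485e+01]
```

To row units: 0.105 m is 0.1313, -0.08 m is -0.1, 80.7 degrees is 0.6725.

>>> {"op": "apply_moves", "data": {
  "deltas": [
    [0,0,0,-0.0467,0.0042,0.0675,1],
    [0,0,0,-0.0942,0.0083,0.1342,1],
    [0,0,0,-0.1408,0.0125,0.2017,1],
    [0,0,0,-0.1883,0.0175,0.2692,1],
    [0,0.025,0,-0.235,0.0217,0.3367,1],
    [0,0.05,-0.0125,-0.2817,0.0258,0.4033,1],
    [0,0.075,-0.0375,-0.3292,0.03,0.4708,1],
    [0,0.1,-0.0625,-0.3758,0.0342,0.5383,1],
    [0,0.125,-0.0875,-0.4233,0.0383,0.6058,1],
    [-0.0013,0.1313,-0.1,-0.47,0.0425,0.6725,1]
  ]
}}

```text
time_s: 6.6
tcp_pos: [0.4098, 0.2699, 0.2393]
tool_rot: [[-0.814, 0.097, 0.572], [0.081, 0.995, -0.054], [-0.575, 0.002, -0.818]]
wrist_force: [0.1, -0.4, -0.4]
opening: 0.0855
finger_force: 0.0
```

```bash
cat >> h.py <<'E'
def tf(*a,**k):
    P,R=target(*a,**k);return P,R@np.diag([-1,-1,1])
E
python3 - <<'E'
from h import *
s=status.get_state();print(s['time_s'],s['tcp_pos'],s['joints'],s['wrist_force'])
for b in(.08,.04,.0,-.003): print(delta(s['tcp_pos'],s['tool_rot'],tf(0,b)))
E
```

```text
6.6 [0.40980115 0.26987857 0.23931407] [-0.50498869  0.04932066 -0.57987222  2.22696623  0.861154    0.81641265
 -0.20031544] [ 0.05910427 -0.44231156 -0.39195659]
[ 0.0008 -0.0009 -0.0091 -0.1342  0.0882 -0.1615]
[ 0.0236 -0.0031 -0.0419 -0.1342  0.0882 -0.1615]
[ 0.0464 -0.0054 -0.0746 -0.1342  0.0882 -0.1615]
[ 0.0482 -0.0056 -0.0771 -0.1342  0.0882 -0.1615]
```

To row units: -0.076 m is -0.095, -0.068 m is -0.085.

>>> {"op": "apply_moves", "data": {
  "deltas": [
    [0.0075,-0.0013,-0.015,0,0,0,1],
    [0.015,-0.0025,-0.0275,0,0,0,1],
    [0.0225,-0.0038,-0.04,0,0,0,1],
    [0.03,-0.0038,-0.0525,0,0,0,1],
    [0.0375,-0.005,-0.0638,0,0,0,1],
    [0.045,-0.0063,-0.075,0,0,0,1],
    [0.0525,-0.0063,-0.085,0,0,0,1],
    [0.0588,-0.0063,-0.095,0,0,0,1],
    [0.0588,-0.0063,-0.095,0,0,0,1],
    [0.0588,-0.0063,-0.095,0,0,0,1]
  ]
}}

```text
time_s: 7.85
tcp_pos: [0.4582, 0.2616, 0.1643]
tool_rot: [[-0.813, 0.107, 0.573], [0.09, 0.994, -0.057], [-0.576, 0.006, -0.818]]
wrist_force: [0.6, 0.3, -0.1]
opening: 0.0853
finger_force: 0.0
```

Run:
```python
from h import *
s=status.get_state();print(s['time_s'],s['wrist_force'],delta(s['tcp_pos'],s['tool_rot'],tf(0,0)))
im=eyes.capture('wrist');t=eyes.capture('side')
cv2.imwrite('pics/w2.png',np.hstack([im,cv2.resize(t[160:300,120:280],(240,420))])[:,:,::-1])
```

```text
7.85 [ 0.62009057  0.29266879 -0.13025528] [-1.900e-03  2.800e-03  3.000e-04 -3.096e-01  1.901e-01  3.921e-01]
```

View pics/w2.png

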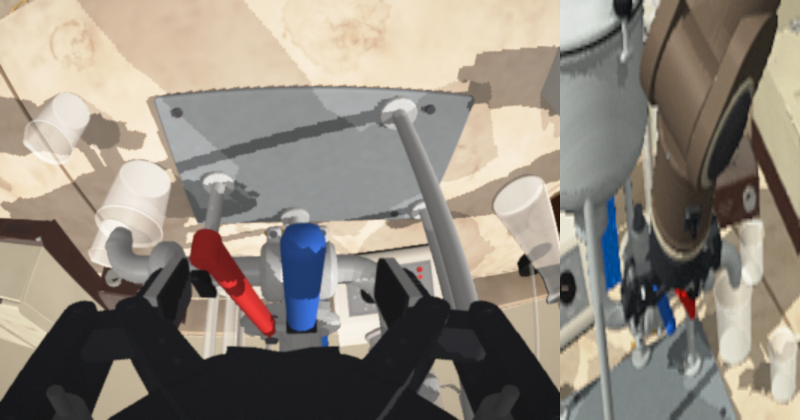

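To row units: 0.002 m is 0.0025, -0.001 m is -0.0013.

>>> {"op": "apply_moves", "data": {
  "deltas": [
    [-0.0013,0.0025,0,0,0,0,0.2],
    [-0.0013,0.0025,0,0,0,0,-0.2],
    [-0.0013,0.0025,0,0,0,0,-1],
    [-0.0013,0.0025,0,0,0,0,-1],
    [-0.0013,0.0025,0,0,0,0,-1],
    [-0.0013,0.0025,0,0,0,0,-1],
    [-0.0013,0.0025,0,0,0,0,-1],
    [-0.0013,0.0025,0,0,0,0,-1],
    [-0.0013,0.0025,0,0,0,0,-1],
    [-0.0013,0.0025,0,0,0,0,-1]
  ]
}}

```text
time_s: 9.2
tcp_pos: [0.4568, 0.2641, 0.1647]
tool_rot: [[-0.812, 0.105, 0.574], [0.089, 0.994, -0.056], [-0.576, 0.006, -0.817]]
wrist_force: [-4.8, -1.2, 5.3]
opening: 0.0279
finger_force: 59.0
```

Run:
```python
from h import *
s=status.get_state();print(s['time_s'],s['wrist_force'],s['moment'],s['opening'],delta(s['tcp_pos'],s['tool_rot'],tf(0,0)))
im=eyes.capture('wrist');cv2.imwrite('pics/w3.png',im[:,:,::-1])
P0,R0=tf(0,0)
for d in range(9,91,9): 
    print(d,delta(P0,R0,tf(np.radians(d),0))[:3])
```

```text
9.2 [-4.80212758 -1.20465786  5.26138088] [-0.13627474  0.86403044  0.20391868] 0.027891854537175447 [-6.000e-04  3.000e-04 -0.000e+00 -3.242e-01  2.203e-01  3.073e-01]
9 [ 0.0007 -0.0164  0.    ]
18 [ 0.004  -0.0324  0.    ]
27 [ 0.0098 -0.0478  0.    ]
36 [ 0.0179 -0.0621  0.    ]
45 [ 0.0282 -0.0749  0.    ]
54 [ 0.0403 -0.0859  0.    ]
63 [ 0.054  -0.0949  0.    ]
72 [ 0.0689 -0.1017  0.    ]
81 [ 0.0847 -0.1061  0.    ]
90 [ 0.101  -0.1079  0.    ]
```

View pics/w3.png

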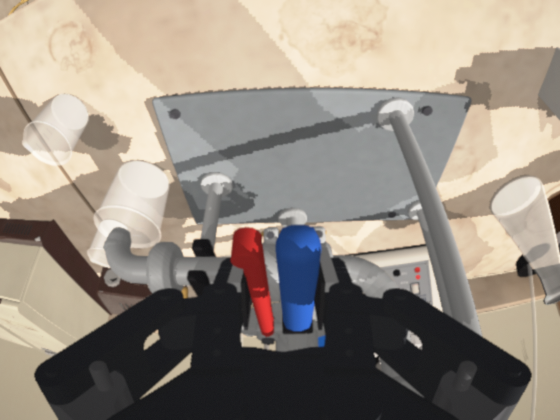

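To row units: -0.075 m is -0.0938, -0.0245 m is -0.0306, 40.5 degrees is 0.3375.

>>> {"op": "apply_moves", "data": {
  "deltas": [
    [0,-0.01,0,0,0,0.0375,-1],
    [0.0013,-0.02,0,0,0,0.075,-1],
    [0.0025,-0.0306,0,0,0,0.1125,-1],
    [0.005,-0.0406,0,0,0,0.15,-1],
    [0.0088,-0.05,0,0,0,0.1875,-1],
    [0.0125,-0.06,0,0,0,0.225,-1],
    [0.0169,-0.0688,0,0,0,0.2625,-1],
    [0.0225,-0.0775,0,0,0,0.3,-1],
    [0.0288,-0.0856,0,0,0,0.3375,-1],
    [0.035,-0.0938,0,0,0,0.375,-1]
  ]
}}

```text
time_s: 10.5
tcp_pos: [0.4814, 0.2004, 0.1578]
tool_rot: [[-0.678, -0.57, 0.465], [-0.474, 0.822, 0.316], [-0.562, -0.006, -0.827]]
wrist_force: [-36.1, -15.3, 74.4]
opening: 0.0281
finger_force: 74.5
```

Run:
```python
from h import *
s=status.get_state();print(s['time_s'],s['joints'],s['wrist_force'],s['moment'],s['opening'],delta(s['tcp_pos'],s['tool_rot'],tf(np.radians(45),0)))
im=eyes.capture('wrist');cv2.imwrite('pics/w4.png',im[:,:,::-1])
P0,R0=tf(np.radians(45),0)
for d in np.arange(49.5,95,4.5): 
    print(d,delta(P0,R0,tf(np.radians(d),0))[:3])
```

```text
10.5 [ 0.59292496  0.28277937 -1.11281897  2.34672615  1.18185316  0.16971306
  0.62517891] [-36.09726133 -15.30521076  74.44768789] [ 1.64457465 -0.70692516  1.0117787 ] 0.02812246277131187 [ 3.0000e-03 -1.0800e-02  6.9000e-03  7.8070e-01 -4.2740e-01  4.5279e+00]
49.5 [ 0.0058 -0.0058  0.    ]
54.0 [ 0.0121 -0.0111  0.    ]
58.5 [ 0.0188 -0.0158  0.    ]
63.0 [ 0.0258 -0.0201  0.    ]
67.5 [ 0.0331 -0.0238  0.    ]
72.0 [ 0.0407 -0.0269  0.    ]
76.5 [ 0.0486 -0.0293  0.    ]
81.0 [ 0.0566 -0.0312  0.    ]
85.5 [ 0.0647 -0.0324  0.    ]
90.0 [ 0.0728 -0.033   0.    ]
94.5 [ 0.0811 -0.033   0.    ]
```

View pics/w4.png

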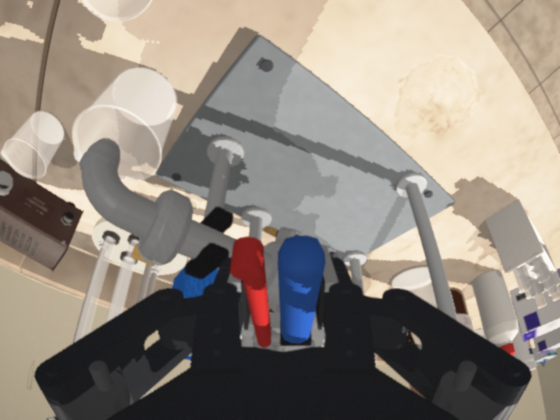

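Run:
```python
from h import *
s=status.get_state();P,R=s['tcp_pos'],s['tool_rot']
y=R[:,1];print('y yaw->handle deg',np.degrees(np.arctan2(-y[0],y[1])-YAW), 'lean',np.degrees(np.arccos(-R[2,2])))
g=P-R[:,2]*env.grasp_offset;v=g-STEM;print('grasp ang',np.degrees(np.arctan2(-v[1],-v[0])-YAW),np.hypot(*v[:2]),v[2])
for l in(30,25,20,15,10): print(l,delta(P,R,tf(np.radians(40.5),0,lean=l)))
```

```text
y yaw->handle deg 40.5583189656321 lean 34.25588142439667
grasp ang 44.501904400159205 0.11052964388651561 -0.00684080969977946
30 [-5.3000e-03 -2.7000e-03  6.1000e-03 -2.1828e+00  3.6643e+00 -6.9400e-02]
25 [-6.5000e-03 -3.6000e-03  5.3000e-03 -5.0368e+00  7.7698e+00 -8.2300e-02]
20 [-7.7000e-03 -4.4000e-03  4.7000e-03 -7.8910e+00  1.1875e+01 -9.5200e-02]
15 [-9.00000e-03 -5.30000e-03  4.20000e-03 -1.07456e+01  1.59801e+01
 -1.08000e-01]
10 [-1.03000e-02 -6.20000e-03  3.90000e-03 -1.36005e+01  2.00849e+01
 -1.20700e-01]
```

To row units: -0.009 m is -0.0113, -0.008 m is -0.01, 16 degrees is 0.1333.

>>> {"op": "apply_moves", "data": {
  "deltas": [
    [-0.0025,-0.0013,0.0038,-0.0083,0.0125,0,-1],
    [-0.005,-0.0025,0.0075,-0.0167,0.025,0,-1],
    [-0.005,-0.0025,0.0075,-0.0167,0.025,0,0.3],
    [-0.005,-0.0025,0.0075,-0.0167,0.025,0,0.3],
    [-0.0075,-0.0038,0.0075,-0.0333,0.05,0,0.3],
    [-0.0088,-0.005,0.0063,-0.05,0.075,0,0.3],
    [-0.01,-0.0056,0.0063,-0.0667,0.1,0,0.3],
    [-0.0113,-0.0063,0.005,-0.0892,0.1333,0,0.3],
    [-0.0113,-0.0063,0.005,-0.0892,0.1333,0,0.3],
    [-0.0113,-0.0063,0.005,-0.0892,0.1333,0,0.3]
  ]
}}

```text
time_s: 11.8
tcp_pos: [0.4671, 0.1893, 0.1532]
tool_rot: [[-0.803, -0.562, 0.199], [-0.545, 0.827, 0.137], [-0.242, 0.002, -0.97]]
wrist_force: [-0.7, -0.3, 0.0]
opening: 0.0555
finger_force: 0.0
```

Run:
```python
from h import *
s=status.get_state();P,R=s['tcp_pos'],s['tool_rot'];print(s['time_s'],s['joints'],s['wrist_force'],s['opening'])
y=R[:,1];print('y yaw->handle deg',np.degrees(np.arctan2(-y[0],y[1])-YAW), 'lean',np.degrees(np.arccos(-R[2,2])))
print(delta(P,R,tf(np.radians(40.5),0,lean=15)))
im=eyes.capture('wrist');t=eyes.capture('side')
cv2.imwrite('pics/w5.png',np.hstack([im,cv2.resize(t[160:300,120:280],(240,420))])[:,:,::-1])
```

```text
11.8 [ 0.61727757  0.5182276  -1.341852    2.10937219  0.76188471  0.78257995
  1.01736284] [-0.69706873 -0.286082    0.03798384] 0.05546589561328629
y yaw->handle deg 39.91805800250749 lean 14.018101599745254
[ 0.0071  0.0032  0.0087  0.4784 -0.863   0.5811]
```

View pics/w5.png

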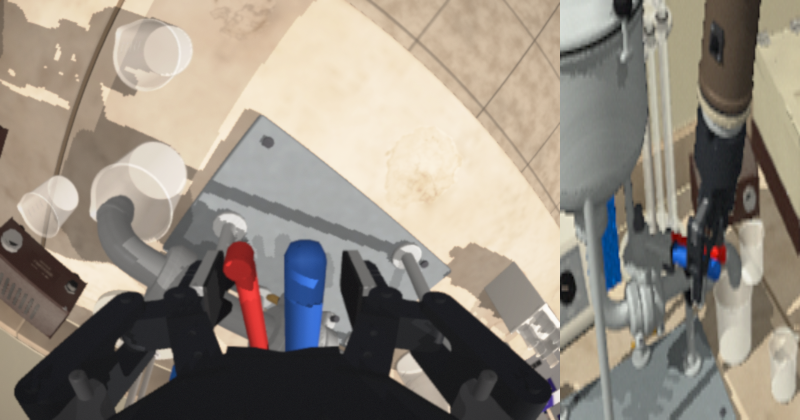

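Run:
```python
from h import *
s=status.get_state();P,R=s['tcp_pos'],s['tool_rot']
for i in range(1,11):
    f=i/10;print(delta(P,R,tf(np.radians(40+25*f),0,lean=14-9*f,off=.007+.0125*min(1,f*2),dz=-.007)))
```

```text
[ 1.0600e-02 -1.7000e-03  1.5000e-03 -5.6520e-01  6.8240e-01  2.6147e+00]
[ 1.5300e-02 -7.3000e-03  1.5000e-03 -1.1183e+00  1.3918e+00  5.1148e+00]
[ 2.0300e-02 -1.2700e-02  1.4000e-03 -1.7029e+00  2.0777e+00  7.6144e+00]
[ 2.5600e-02 -1.7800e-02  1.4000e-03 -2.3185e+00  2.7394e+00  1.0113e+01]
[ 3.12000e-02 -2.26000e-02  1.30000e-03 -2.96470e+00  3.37620e+00
  1.26103e+01]
[ 3.52000e-02 -2.55000e-02  1.30000e-03 -3.64090e+00  3.98750e+00
  1.51061e+01]
[ 3.93000e-02 -2.82000e-02  1.20000e-03 -4.34670e+00  4.57240e+00
  1.76001e+01]
[ 4.36000e-02 -3.07000e-02  1.20000e-03 -5.08150e+00  5.13030e+00
  2.00918e+01]
[ 4.80000e-02 -3.30000e-02  1.20000e-03 -5.84490e+00  5.66040e+00
  2.25811e+01]
[ 5.25000e-02 -3.52000e-02  1.10000e-03 -6.63650e+00  6.16190e+00
  2.50675e+01]
```

To row units: 0.0525 m is 0.0656, 0.048 m is 0.06, 1.4 degrees is 0.0117.

>>> {"op": "apply_moves", "data": {
  "deltas": [
    [0.01,-0.0013,0.0019,-0.005,0.0058,0.0217,0.3],
    [0.0188,-0.0094,0.0019,-0.0092,0.0117,0.0425,0.3],
    [0.025,-0.0156,0.0019,-0.0142,0.0175,0.0633,0.3],
    [0.0319,-0.0225,0.0019,-0.0192,0.0225,0.0842,0.3],
    [0.0388,-0.0281,0.0019,-0.025,0.0283,0.105,0.3],
    [0.0438,-0.0319,0.0019,-0.03,0.0333,0.1258,0.3],
    [0.0494,-0.035,0.0013,-0.0358,0.0383,0.1467,0.3],
    [0.0544,-0.0381,0.0013,-0.0425,0.0425,0.1675,0.3],
    [0.06,-0.0413,0.0013,-0.0483,0.0475,0.1883,0.3],
    [0.0656,-0.0438,0.0013,-0.055,0.0517,0.2083,0.3]
  ]
}}

```text
time_s: 13.15
tcp_pos: [0.5169, 0.1552, 0.1539]
tool_rot: [[-0.508, -0.861, 0.039], [-0.857, 0.509, 0.076], [-0.085, 0.005, -0.996]]
wrist_force: [-10.4, 4.8, -0.4]
opening: 0.0554
finger_force: 5.3
```

Run:
```python
from h import *
s=status.get_state();P,R=s['tcp_pos'],s['tool_rot'];print(s['time_s'],s['joints'].round(3),s['wrist_force'],s['moment'],s['opening'])
print(delta(P,R,tf(np.radians(65),0,lean=5,off=.0195,dz=-.007)))
for i in range(1,11):
    f=i/10;print(delta(P,R,tf(np.radians(65+22*f),0,lean=5-3*f,off=.0195,dz=-.007)))
im=eyes.capture('wrist');cv2.imwrite('pics/w6.png',im[:,:,::-1])
```

```text
13.15 [ 0.593  0.737 -1.361  1.884  0.777  1.116  1.567] [-10.39303048   4.77335603  -0.42119496] [0.8053142  1.88230359 0.11392367] 0.055435769972277525
[ 0.0027 -0.0016  0.0005 -0.0568 -0.3326 -0.1311]
[ 6.8000e-03 -3.2000e-03  5.0000e-04 -3.1140e-01 -1.8560e-01  2.0697e+00]
[ 1.0900e-02 -4.6000e-03  5.0000e-04 -5.7160e-01 -4.8600e-02  4.2705e+00]
[ 1.5200e-02 -5.9000e-03  5.0000e-04 -8.3730e-01  7.8400e-02  6.4713e+00]
[ 1.9400e-02 -7.0000e-03  5.0000e-04 -1.1083e+00  1.9520e-01  8.6719e+00]
[ 2.37000e-02 -7.90000e-03  5.00000e-04 -1.38440e+00  3.01800e-01
  1.08725e+01]
[ 2.81000e-02 -8.70000e-03  5.00000e-04 -1.66530e+00  3.97900e-01
  1.30729e+01]
[ 3.25000e-02 -9.30000e-03  5.00000e-04 -1.95100e+00  4.83600e-01
  1.52731e+01]
[ 3.69000e-02 -9.80000e-03  5.00000e-04 -2.24130e+00  5.58600e-01
  1.74731e+01]
[ 4.13000e-02 -1.01000e-02  5.00000e-04 -2.53580e+00  6.22900e-01
  1.96729e+01]
[ 4.57000e-02 -1.02000e-02  4.00000e-04 -2.83450e+00  6.76300e-01
  2.18725e+01]
```

View pics/w6.png

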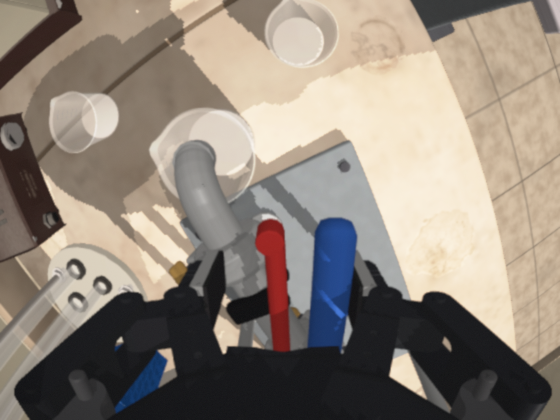

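To row units: 0.0455 m is 0.0569, 0.041 m is 0.0513, 21.9 degrees is 0.1825.

>>> {"op": "apply_moves", "data": {
  "deltas": [
    [0.0063,-0.0025,0.0013,-0.0025,0,0.0175,0.3],
    [0.0125,-0.005,0.0013,-0.005,0,0.0358,0.3],
    [0.0181,-0.0069,0.0013,-0.0067,0,0.0542,0.3],
    [0.0238,-0.0081,0.0013,-0.0092,0,0.0725,0.3],
    [0.0294,-0.0094,0.0013,-0.0117,0,0.0908,0.3],
    [0.035,-0.0106,0.0013,-0.0142,0.0017,0.1092,0.3],
    [0.0406,-0.0113,0.0013,-0.0167,0.0025,0.1275,0.3],
    [0.0463,-0.0119,0.0013,-0.0183,0.0033,0.1458,0.3],
    [0.0513,-0.0125,0.0013,-0.0208,0.0042,0.1642,0.3],
    [0.0569,-0.0125,0.0013,-0.0233,0.005,0.1825,0.3]
  ]
}}

```text
time_s: 14.45
tcp_pos: [0.5623, 0.1453, 0.1547]
tool_rot: [[-0.151, -0.989, 0.006], [-0.988, 0.151, 0.037], [-0.038, -0.001, -0.999]]
wrist_force: [-9.1, 5.1, -1.5]
opening: 0.0555
finger_force: 4.8
```

Run:
```python
from h import *
s=status.get_state();P,R=s['tcp_pos'],s['tool_rot'];print(s['time_s'],s['joints'].round(3),s['wrist_force'],s['moment'],s['opening'])
for d in (87,89,91,92): print(delta(P,R,tf(np.radians(d),0,lean=2,off=.0195,dz=-.007)))
im=eyes.capture('wrist');cv2.imwrite('pics/w7.png',im[:,:,::-1])
```

```text
14.45 [ 0.545  0.845 -1.37   1.749  0.848  1.268  1.966] [-9.05405768  5.09937705 -1.4624861 ] [0.7319703  1.72273399 0.08036746] 0.05547273337801745
[ 0.0003 -0.0003 -0.0003 -0.1579  0.0538 -0.0565]
[ 4.4000e-03 -2.0000e-04 -3.0000e-04 -1.5880e-01  5.1100e-02  1.9435e+00]
[ 8.4000e-03  1.0000e-04 -3.0000e-04 -1.5970e-01  4.8300e-02  3.9435e+00]
[ 1.0400e-02  3.0000e-04 -3.0000e-04 -1.6010e-01  4.6900e-02  4.9435e+00]
```

View pics/w7.png

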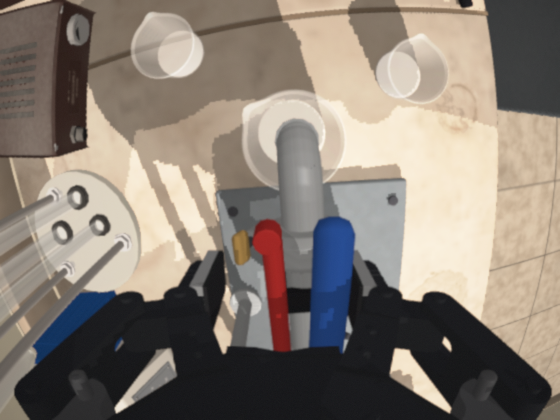

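To row units: 0.009 m is 0.0113, 0.008 m is 0.01, 3 degrees is 0.025.

>>> {"op": "apply_moves", "data": {
  "deltas": [
    [0.0013,0,0,0,0,0.0042,0.3],
    [0.0025,0,0,0,0,0.0083,0.3],
    [0.0038,0,0,0,0,0.0125,0.3],
    [0.005,0,0,0,0,0.0167,0.3],
    [0.0063,0,0,0,0,0.0208,0.3],
    [0.0075,0,0,0,0,0.025,0.3],
    [0.0088,0,0,0,0,0.025,0.3],
    [0.01,0,0,0,0,0.025,0.3],
    [0.0113,0,0,0,0,0.025,0.3],
    [0.0113,0,0,0,0,0.025,0.3]
  ]
}}

```text
time_s: 15.75
tcp_pos: [0.5698, 0.1453, 0.1547]
tool_rot: [[-0.099, -0.995, 0.002], [-0.994, 0.099, 0.037], [-0.037, 0.002, -0.999]]
wrist_force: [-15.0, 3.0, 1.8]
opening: 0.0557
finger_force: 7.4
```

>>> {"op": "apply_moves", "data": {
  "deltas": [
    [0.0013,0,0,0,0,0,0.3],
    [0.0025,0,0,0,0,0,0.3],
    [0.0038,0,0,0,0,0,0.3],
    [0.005,0,0,0,0,0,0.3],
    [0.005,0,0,0,0,0,0.3],
    [0.005,0,0,0,0,0,0.3],
    [0.005,0,0,0,0,0,0.3],
    [0.005,0,0,0,0,0,0.3],
    [0.005,0,0,0,0,0,0.3],
    [0.005,0,0,0,0,0,0.3]
  ]
}}

```text
time_s: 17.0
tcp_pos: [0.5699, 0.1454, 0.1544]
tool_rot: [[-0.096, -0.995, -0.005], [-0.995, 0.096, 0.034], [-0.034, 0.008, -0.999]]
wrist_force: [-28.0, -0.9, 8.4]
opening: 0.0553
finger_force: 14.4
```

Run:
```python
from h import *
s=status.get_state();P,R=s['tcp_pos'],s['tool_rot'];print(s['time_s'],s['joints'].round(3),s['wrist_force'],s['moment'],s['opening'])
im=eyes.capture('wrist');t=eyes.capture('top');cv2.imwrite('pics/w8.png',np.hstack([im,cv2.resize(t[160:260,150:270],(240,420),interpolation=2)])[:,:,::-1])
```

```text
17.0 [ 0.533  0.863 -1.369  1.722  0.854  1.293  2.029] [-27.99403835  -0.86037299   8.35909506] [-0.00863947  5.92548623  0.46155309] 0.05533022381852907
```

View pics/w8.png

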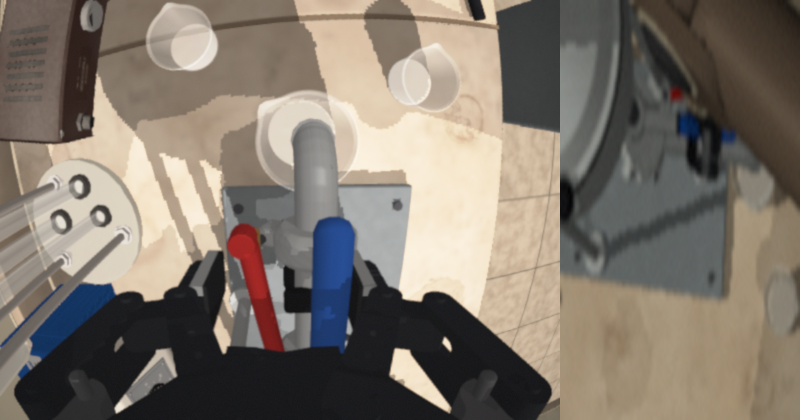

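To row units: 0.12 m is 0.15, 0.09 m is 0.1125.

>>> {"op": "apply_moves", "data": {
  "deltas": [
    [-0.0038,0,0,0,0,0,0.3],
    [-0.01,0,0,0,0,0,0.3],
    [-0.0138,0,0,0,0,0,0.6],
    [-0.0138,0,0,0,0,0,1],
    [-0.0138,0,0,0,0,0,1],
    [-0.0138,0,0.0125,0,0,0,1],
    [-0.0138,0,0.0375,0,0,0,1],
    [-0.0138,0,0.075,0,0,0,1],
    [-0.0138,-0.0125,0.1125,0,0,0,1],
    [-0.0138,-0.025,0.15,0,0,0,1]
  ]
}}

```text
time_s: 18.35
tcp_pos: [0.5676, 0.1247, 0.2783]
tool_rot: [[-0.102, -0.995, 0.01], [-0.994, 0.102, 0.038], [-0.039, -0.006, -0.999]]
wrist_force: [-0.3, -0.3, 0.5]
opening: 0.0853
finger_force: 0.0
```

Run:
```python
from h import *
s=status.get_state();print(s['time_s'],s['tcp_pos'],s['wrist_force'],s['opening'])
im=eyes.capture('wrist');p=eyes.camera_params('wrist');T=np.array(p['camera_from_world']);K=np.array(p['K'])
def fe(P):
    X=T[:3,:3]@P+T[:3,3];r=np.hypot(X[0],X[1]);th=np.arctan2(r,X[2]);return K[:2,2]+K[0,0]*th*X[:2]/r
o=im[:,:,::-1].copy();a=YAW+1.571;od=np.array([-np.cos(a),-np.sin(a),0]);n=np.array([np.sin(a),-np.cos(a),0])
for d,v in((.07,0),(.15,0),(.115,.033)):
    q=fe(STEM+d*od+v*n+[0,0,.008]);cv2.circle(o,tuple(int(x) for x in np.round(q)),2,(0,255,255),-1)
cv2.imwrite('pics/w9.png',o)
```

```text
18.35 [0.56762616 0.1247215  0.27826585] [-0.30250875 -0.31816267  0.53395587] 0.08531763446277167
```

View pics/w9.png

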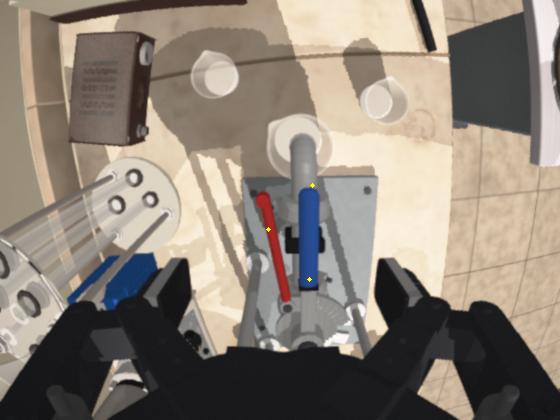

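```bash
python3 -c "
from rig import env;print(env.sign_off())"
```

```text
the job is handed in; nothing more can be done
None
```

The drain valve is open and the job is handed in: the handle lies along the pipe against its stop, the trigger has sprung back, the gripper is clear, and the beaker still stands under the spout. In mid-swing the arm hit a joint limit (about 84 N at the wrist), so I let go, re-leaned the hand and pushed the rest with one finger; sign-off returned no verdict.

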